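Tamp the proud tube ends level in the preheat tray

TASK

In one of the two blue preheat trays, two round brass tube ends stand proud on top of the square blocks. Take the flat-footed tamper by its orange handle and press both tube ends down with its foot until they lie level with the blocks, touching the tube ends with the tamper only, not with the gripper. Then stand the tamper upright on the bench top and let go.

Things in the scene. Friction and masses are not known exactly. Their poses are not given: they have to be found in the camera images.
- tamper_grip (a point): Loose tamper standing on its flat round steel foot (72 mm across, 14 thick); upright round orange handle 28 mm across, 112 mm tall in all, about 0.45 kg. Point: on the handle's axis, 66 mm above the foot's underside, 46 mm below the handle's top; z up the handle. A black-handled drift of that height with a narrow tapered foot stands nearby, not needed.
- tray: Blue steel tray, fixed, 120 (x) by 138 mm (y), walls 30 high. Origin: centre of underside, on the bench; z up. Four loose steel blocks, 34 x 58 x 28 mm high, lie in it in two rows along y with a 19 mm groove between; tops 32 mm above the bench, 2 above the rim. Oily: they slide apart. A like tray nearby, its tube ends already level, is not to be worked on.
- slug_a_center (a point): First tube end: loose oily thick-walled brass tube 28 mm across, 46 long, lying along the tray's y on the mouth of the groove, near tray y = +32 mm. Point: its centre, at first 42 mm above the bench (top 56). Pressed down with up to 15 N it wedges the blocks apart and drops to the tray floor: centre then 18 mm above the bench, top level with the blocks.
- slug_b_center (a point): Second round tube end, the same, near tray y = -32 mm. Point: its centre.
There are look-alikes about, which are no part of the job. Leave any pink look-alike of the part that bears tamper_grip alone.

How it is judged:
By the outcome, as a careful person would: the job done as asked, in the order asked, and still so for the second after the job is handed in, with the robot touching nothing.
It also fails if it takes over 48 s, if anything falls off the work surface, if the arm or the gripper's body presses on something with over 40 N, if the wrist force passes 120 N, or if a joint passes its speed limit or range.

ROBOT

A 6-joint arm with a two-finger parallel gripper is mounted at the origin on the work surface. World frame = base frame: x ahead of the robot, y to its left, z up, the work surface at z = 0. Lengths are in m, angles in rad, forces in N, time in s.
With the tool pointing down it reaches from about 0.3 to 0.875 m from the base axis. Payload 6.4 kg.
Tool frame: the origin (TCP) lies between the finger pads; the fingertips stand ctrl.tip_extent ahead of it and the grasp point (between the pads) is the TCP (ctrl.tip_extent is the distance from the TCP to the fingertips, in m); z points along the fingers, y is the line along which they close (so a half turn about z gives the same grasp; the last joint's range is limited). The gripper opens to 85 mm and grips with 20 to 120 N. Pads are 22 mm wide; open, the fingers measure 114 mm over their backs; the gripper's body (76 mm by 85 mm) begins 54 mm behind the grasp point. The pads swing forward as they close: fully open they stand 13 mm farther back than shut.
Start: joints at [0.951, 0.181, 1.607, -0, 1.354, -0.206], TCP at [0.231, 0.526, 0.229] pointing down, gripper open.
Joint ranges: [-2.99, 2.99], [-0.89, 2.07], [0.3, 2.58], [-1.14, 4.28], [0, 2.63], [-3.12, 3.12]. Speed limits (rad/s): [2.57, 2.57, 3.01, 3.14, 3.14, 3.14].

INTERFACE

Orientations are given as a unit quaternion [w, x, y, z].
In Python, from bench import ctrl gives the robot as it stands.
- The arm moves only by the tool send_rows, never from a script. Its arguments are lists of equal length, an entry for each row: "dr": the turn, a rotation vector about the tool's x, y, z in units of 6 degrees (1.0 is 6 degrees), a list of three; "xyz": the shift along the tool's x, y, z in cm, a list of three; "jaw": the opening in per cent of the stroke, from 0 (shut) to 100 (fully open). In form: {"dr": [[wx, wy, wz], ...], "xyz": [[dx, dy, dz], ...], "jaw": [jaw, ...]}. A call has exactly 8 rows; each row is the pose to reach, as a shift and turn from the pose commanded when the call began, along the tool's axes at that moment; what a row does not reach only later rows make up. A row lasts 1/8 s, in which the tool goes at most 62.5 mm and 10.7 degrees, less where a joint would pass 70% of its speed; a pose out of reach is approached as far as the arm can. A call with a gripper value outside its range is refused whole. The fingers move at their own pace and stop on an object; the grip force is fixed at half the most. Time passes only in rows, so rows that repeat a pose let the fingers close, or fill a call up. It gives the time, the measured TCP pose, the force, the opening and the grip force at its end, in the units of the state.
- ctrl.get_obs(): the state, without advancing time (a new reading comes with each control period).
- ctrl.camera(name): name is "scene" or "side" or "wrist"; returns the picture (400x640x3 uint8, red, green, blue); there is no depth.
- ctrl.calibration(name): a dict with "camera_matrix" (3x3 intrinsics, pixels), "world_from_camera" (4x4, takes a point from camera to world coordinates). Camera axes: x right, y up, looking along -z (the intrinsics and any distortion apply to the point x, -y, -z); pixel columns grow to the right and rows downward; lengths in m; the calibration is good to about 2 mm. A picture is of the moment at which its call begins: read the wrist's pose just before it. calibration takes no time and is no camera call; for the wrist camera it gives the pose at the moment of the call.
- ctrl.hand_in(): hands the job in; it is judged then, once.
The state is a dict: "time_s": time; "q": joint angles; "dq": joint speeds; "joint_efforts": joint torques, N m; "eef_pos": TCP position; "eef_rot": TCP orientation; "wrist_force": force on the tool from outside, world axes, zero at the start; "torque": the same for the moment, N m; "opening": opening from 0.0 (shut) to 1.0 (fully open); "grasp_force": force on a finger pad.
Only numpy, scipy, OpenCV 4.12 (cv2) and the standard library are available. Lean on these libraries where they do the work, as an engineer would, in place of code of your own. Each camera call takes 0.05 s, during which the arm holds its last target. There are 200 camera calls.

## Working session

There is one attempt and no reset: what is moved stays moved. The work goes in short steps, Python scripts to look and compute and a tool call to move; the robot and the scene stay as the last step left them, time stands still between calls to the robot, and variables do not carry over. Pictures are saved under pics/ and viewed, at most 10 in all, crops included, and the job is handed in when it is done.

Besides the shell and the picture viewer there is one more tool, called after "Call:" by a JSON object that holds its "method" and its "body", one argument or row to a line. send_rows: Moves the arm, as the interface text tells. Its arguments: {"type":"object","properties":{"dr":{"type":"array","items":{"type":"array","items":{"type":"number"}}},"xyz":{"type":"array","items":{"type":"array","items":{"type":"number"}}},"jaw":{"type":"array","items":{"type":"number"}}},"required":["dr","xyz","jaw"]}

```bash
mkdir -p pics
python3 - <<'E'
from bench import ctrl
import cv2,numpy as np
for n in ("scene","side"):
    c=ctrl.calibration(n); print(n,np.round(c["camera_matrix"],1).tolist(),np.round(c["world_from_camera"],3).tolist(), [k for k in c])
    im=ctrl.camera(n); cv2.imwrite(f"pics/{n}0.png",im[:,:,::-1])
o=ctrl.get_obs(); print(o, ctrl.tip_extent)
E
```

```text
scene [[397.6, 0.0, 310.9], [0.0, 397.6, 199.8], [0.0, 0.0, 1.0]] [[0.162, -0.845, 0.51, 0.991], [0.987, 0.141, -0.079, -0.074], [-0.005, 0.516, 0.857, 0.897], [0.0, 0.0, 0.0, 1.0]] ['camera_matrix', 'world_from_camera']
side [[428.0, 0.0, 323.2], [0.0, 428.0, 203.9], [0.0, 0.0, 1.0]] [[0.955, 0.188, -0.228, 0.265], [-0.295, 0.588, -0.753, -0.777], [-0.008, 0.786, 0.618, 0.713], [0.0, 0.0, 0.0, 1.0]] ['camera_matrix', 'world_from_camera']
{'time_s': 0.1, 'q': array([ 9.50688533e-01,  1.81462268e-01,  1.60792523e+00,  3.22921063e-05,
        1.35378167e+00, -2.06283664e-01]), 'dq': array([-1.76684246e-03, -1.13566521e-03, -3.29558861e-03,  1.16744191e-03,
       -1.01510067e-04, -7.03699861e-05]), 'joint_efforts': array([ 7.00161982e-04, -4.45880485e+01, -3.52240419e+01, -1.66214422e-04,
        4.16098104e-03,  1.12585704e-05]), 'eef_pos': array([0.23088436, 0.52606337, 0.22836843]), 'eef_rot': array([-3.30954788e-04,  2.05442165e-01,  9.78668940e-01, -7.15592757e-04]), 'wrist_force': array([ 0.38360261, -0.02565954,  0.16187607]), 'torque': array([-0.03113561,  0.03181791, -0.03086978]), 'grasp_force': 0.0, 'opening': 1.003350261795418} 0.019
```

View pics/scene0.png

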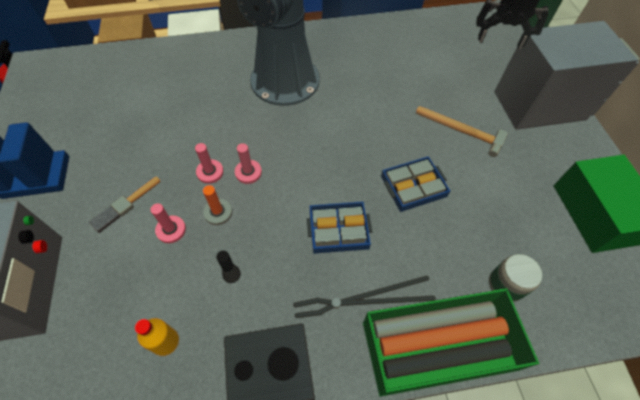

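View pics/side0.png

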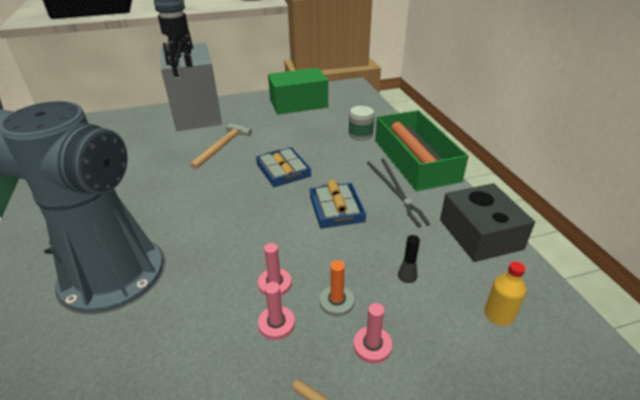

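The orange tamper is at scene (213,205) / side (337,285). The pink look-alikes are at scene (207,162), (246,163) and (166,222), and the black drift is at (228,265). There are two trays: scene (339,227) / side (337,203), whose tubes look proud, and scene (415,183) / side (283,165), whose tubes look level. I'll confirm in an enlarged crop.

```bash
cat > h.py <<'E'
import numpy as np,cv2
from bench import ctrl
def P(n):
    c=ctrl.calibration(n);return c["camera_matrix"],np.array(c["world_from_camera"])
def onplane(n,u,v,z):
    K,T=P(n);d=np.linalg.inv(K)@[u,v,1];d=T[:3,:3]@[d[0],-d[1],-d[2]];return T[:3,3]+d*(z-T[2,3])/d[2]
def proj(n,p):
    K,T=P(n);q=T[:3,:3].T@(np.asarray(p,float)-T[:3,3]);a=K@[q[0],-q[1],-q[2]];return a[:2]/a[2]
E
python3 - <<'E'
import cv2,numpy as np
s=cv2.imread('pics/scene0.png');d=cv2.imread('pics/side0.png')
r=lambda im,x,y,w,h:cv2.resize(im[y:y+h,x:x+w],(400,300),interpolation=cv2.INTER_CUBIC)
cv2.imwrite('pics/crop.png',np.vstack([np.hstack([r(s,290,185,100,75),r(s,370,145,100,75)]),np.hstack([r(d,245,140,130,98),r(s,170,170,100,75)])]))
E
```

```text
(no output)
```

View pics/crop.png

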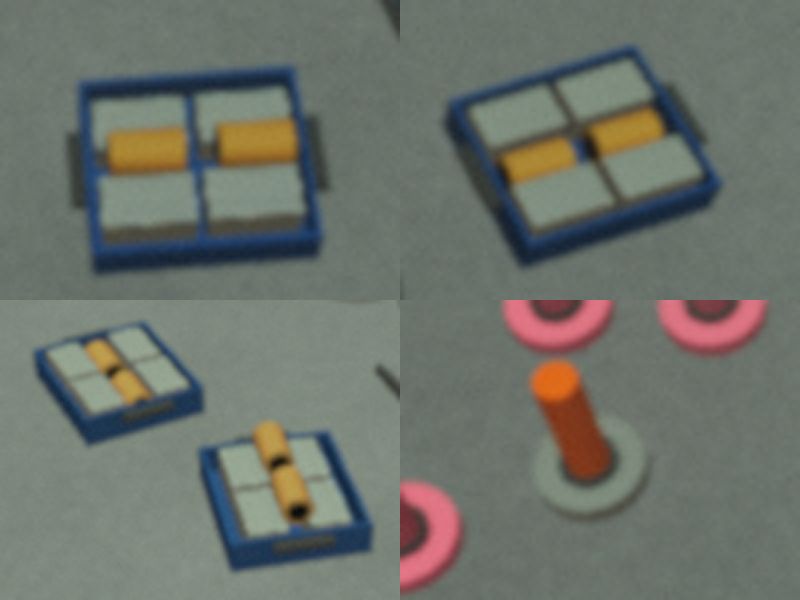

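The crop confirms that the tubes in the tray at scene (339,227) stand proud, so that is the working tray. The tubes in the other tray are level. The orange handle with the grey foot, top at (209,190) and foot at (218,211), is the tamper.

Run:
```python
from h import *
from scipy.optimize import least_squares
r=lambda a:np.round(a,4).tolist()
S={n:cv2.cvtColor(cv2.imread(f'pics/{n}0.png'),cv2.COLOR_BGR2HSV) for n in("scene","side")}
def comps(n,lo,hi,box):
    m=cv2.inRange(S[n],lo,hi);k=np.zeros_like(m);x,y,w,h=box;k[y:y+h,x:x+w]=m[y:y+h,x:x+w]
    N,_,st,c=cv2.connectedComponentsWithStats(k);return [(st[i][4],c[i].round(1).tolist(),st[i][:4].tolist()) for i in range(1,N) if st[i][4]>15]
for n,b in(("scene",(300,195,80,65)),("side",(300,175,75,55))): print(n,comps(n,(10,130,90),(24,255,255),b))
for n,b in(("scene",(185,175,50,50)),("side",(315,255,45,60))): print('tamper',n,comps(n,(3,170,90),(14,255,255),b))
print('top',r(onplane("scene",208.7,190,.112)),'foot',r(onplane("scene",218,211.5,.014)),'side',r(onplane("side",337,264,.112)),r(onplane("side",337,300,.014)))
# tray blue outline fit: silhouette hull vs model
def hull(n,b):
    m=cv2.inRange(S[n],(100,120,40),(125,255,255));k=np.zeros_like(m);x,y,w,h=b;k[y:y+h,x:x+w]=m[y:y+h,x:x+w]
    return cv2.minAreaRect(cv2.findNonZero(k)),cv2.convexHull(cv2.findNonZero(k))[:,0].astype(float)
H={"scene":hull("scene",(300,190,80,70))[1],"side":hull("side",(300,172,75,60))[1]}
def res(p):
    c,s=np.cos(p[2]),np.sin(p[2]);out=[]
    V=[[p[0]+c*a-s*b,p[1]+s*a+c*b,z] for a in(-.06,.06) for b in(-.069,.069) for z in(0,.03)]
    for n in H:
        Q=np.array([proj(n,v) for v in V])
        for t in np.arange(0,2*np.pi,.2):
            d=np.array([np.cos(t),np.sin(t)]);out.append((Q@d).max()-(H[n]@d).max())
    return out
p0=onplane("scene",341,227,.02);f=least_squares(res,[p0[0],p0[1],0.],loss='soft_l1');print('tray',r(f.x),f.cost,np.degrees(f.x[2]))
```

```text
scene [(np.int32(189), [353.9, 220.3], [345, 215, 19, 11]), (np.int32(186), [326.2, 222.3], [317, 217, 19, 11])]
side [(np.int32(224), [336.0, 194.8], [328, 181, 18, 31])]
tamper scene [(np.int32(274), [212.1, 199.1], [203, 186, 19, 28])]
tamper side [(np.int32(455), [336.9, 280.9], [331, 261, 13, 41])]
top [0.4584, -0.2328, 0.112] foot [0.4614, -0.2312, 0.014] side [0.457, -0.2318, 0.112] [0.4558, -0.2393, 0.014]
tray [0.5509, 0.0667, -0.0356] 148.0489097050886 -2.0423907218954183
```

```bash
cat >> h.py <<'E'
from scipy.spatial.transform import Rotation as R
def go(p,yaw):
    """shift (cm, tool axes) and turn (units of 6deg) to tool-down pose with tool y at world angle yaw"""
    o=ctrl.get_obs();q=o["eef_rot"];A=R.from_quat([q[1],q[2],q[3],q[0]])
    y=np.array([np.cos(yaw),np.sin(yaw),0]);z=np.array([0,0,-1.]);B=R.from_matrix(np.c_[np.cross(y,z),y,z])
    return (A.inv().apply(np.array(p)-o["eef_pos"])*100).round(2),((A.inv()*B).as_rotvec()/np.radians(6)).round(2)
E
python3 - <<'E'
from h import *
r=lambda a:np.round(a,4).tolist()
for u,v in((353.9,220.3),(326.2,222.3)): print('tube',r(onplane("scene",u,v,.045)))
for u,v in((336,194.8),): print('tubes mid side',r(onplane("side",u,v,.045)))
for u,v in((209,171),(248,171),(170,230)): print('pink',r(onplane("scene",u,v,.01)))
print('drift',r(onplane("scene",231,274,.01)))
for y in (0.,np.pi/4,np.pi/2,np.pi*.75,-np.pi/4): print(y,*go([.459,-.234,.25],y))
E
```

```text
tube [0.559, 0.0988, 0.045]
tube [0.5534, 0.0315, 0.045]
tubes mid side [0.5548, 0.0637, 0.045]
pink [0.3274, -0.2507, 0.01]
pink [0.345, -0.1457, 0.01]
pink [0.4925, -0.3526, 0.01]
drift [0.6331, -0.2091, 0.01]
0.0 [-51.45 -60.42  -2.09] [-1.000e-02  1.000e-02  1.105e+01]
0.7853981633974483 [-51.45 -60.42  -2.09] [-0.02 -0.    3.55]
1.5707963267948966 [-51.45 -60.42  -2.09] [-0.01 -0.01 -3.95]
2.356194490192345 [-51.45 -60.42  -2.09] [-1.000e-02 -1.000e-02 -1.145e+01]
-0.7853981633974483 [-51.45 -60.42  -2.09] [-1.000e-02  1.000e-02  1.855e+01]
```

Call:
{"method": "send_rows", "body": {
  "dr": [
    [0,0,-0.5],
    [0,0,-1],
    [0,0,-1.5],
    [0,0,-2],
    [0,0,-2.5],
    [0,0,-3],
    [0,0,-3.5],
    [0,0,-3.95]
  ],
  "xyz": [
    [-4,-4.6,-0.2],
    [-8,-9.3,-0.4],
    [-12,-14,-0.6],
    [-16,-18.7,-0.8],
    [-20,-23.4,-1],
    [-24,-28,-1.2],
    [-28,-32.8,-1.4],
    [-32,-37.5,-1.6]
  ],
  "jaw": [100,100,100,100,100,100,100,100]
}}

```text
time_s: 1.1
eef_pos: [0.3734, 0.0526, 0.2453]
eef_rot: [0.0, -0.001, 1.0, 0.0]
wrist_force: [1.4, -0.7, 0.5]
opening: 1.0
grasp_force: 0.0
```

```bash
python3 -c "
from h import *
print(ctrl.get_obs()['eef_pos'],*go([.435,-.234,.25],np.pi/2))"
```

```text
[0.37341974 0.05257772 0.2452964 ] [ -6.12 -28.67  -0.47] [0.   0.01 0.01]
```

Call:
{"method": "send_rows", "body": {
  "dr": [
    [0,0,0],
    [0,0,0],
    [0,0,0],
    [0,0,0],
    [0,0,0],
    [0,0,0],
    [0,0,0],
    [0,0,0]
  ],
  "xyz": [
    [-1.5,-5,0],
    [-3,-10,0],
    [-4.5,-15,0],
    [-6,-20,0],
    [-7.5,-25,0],
    [-8.5,-28.6,0],
    [-8.5,-28.6,0],
    [-8.5,-28.6,0]
  ],
  "jaw": [100,100,100,100,100,100,100,100]
}}

```text
time_s: 2.1
eef_pos: [0.4579, -0.2308, 0.2446]
eef_rot: [-0.001, 0.0, 1.0, 0.001]
wrist_force: [-0.3, 0.2, 0.1]
opening: 1.0
grasp_force: 0.0
```

Run:
```python
from h import *
print(ctrl.get_obs()['eef_pos'])
c=ctrl.calibration("wrist");np.save('wc.npy',c["world_from_camera"]);np.save('wk.npy',c["camera_matrix"])
im=ctrl.camera("wrist")[:,:,::-1];cv2.imwrite('pics/w1.png',im)
print(np.round(c["world_from_camera"],3).tolist(), proj("wrist",[.459,-.234,.112]))
m=cv2.inRange(cv2.cvtColor(im,cv2.COLOR_BGR2HSV),(3,170,90),(14,255,255));N,_,st,cc=cv2.connectedComponentsWithStats(m)
print([(s,c) for s,c in zip(st[1:].tolist(),cc[1:].tolist()) if s[4]>50])
```

```text
[ 0.45788625 -0.23079575  0.24458028]
[[-0.0, -0.963, -0.268, 0.389], [1.0, 0.0, -0.001, -0.231], [0.001, -0.268, 0.963, 0.388], [0.0, 0.0, 0.0, 1.0]] [318.27426778 194.20919775]
[([306, 164, 27, 40, 852], [319.1901408450704, 184.40845070422534])]
```

View pics/w1.png

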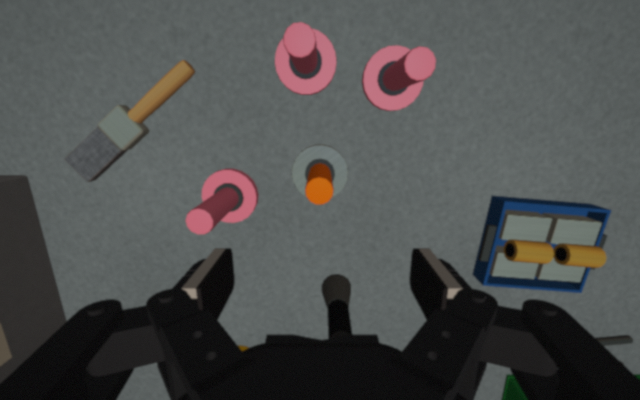

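The wrist view shows the tamper with its handle top at (319,190) and foot at (320,173), and the tray on the right with the proud tubes at (530,251) and (581,255).

Run:
```python
from h import *
import h
K=np.load('wk.npy');T=np.load('wc.npy');h.P=lambda n:(K,T)
im=cv2.imread('pics/w1.png');hs=cv2.cvtColor(im,cv2.COLOR_BGR2HSV)
r=lambda a:np.round(a,4).tolist()
print('top',r(onplane('w',319.5,191,.112)),'foot',r(onplane('w',320,173.5,.014)))
m=cv2.inRange(hs,(10,130,70),(24,255,255));m[:,:490]=0;m[:230]=0;m[275:]=0
N,_,st,c=cv2.connectedComponentsWithStats(m)
for s,q in zip(st[1:],c[1:]):
    if s[4]>80: print('tube',s.tolist(),r(onplane('w',*q,.045)))
for u,v in((494,196),(609,207),(584,291),(475,280)): print('corner',r(onplane('w',u,v,.03)))
print(cv2.minAreaRect(cv2.findNonZero(m)))
```

```text
top [0.4556, -0.2331, 0.112] foot [0.4562, -0.2331, 0.014]
tube [511, 241, 44, 23, 767] [0.5506, 0.0356, 0.045]
tube [561, 245, 45, 23, 755] [0.5562, 0.1026, 0.045]
corner [0.4818, -0.0159, 0.03]
corner [0.4961, 0.1315, 0.03]
corner [0.6163, 0.1285, 0.03]
corner [0.5993, -0.0232, 0.03]
((558.210205078125, 253.94192504882812), (94.06957244873047, 21.09012222290039), 4.205357074737549)
```

Call:
{"method": "send_rows", "body": {
  "dr": [
    [0,0,0],
    [0,0,0],
    [0,0,0],
    [0,0,0],
    [0,0,0],
    [0,0,0],
    [0,0,0],
    [0,0,0]
  ],
  "xyz": [
    [0.15,-0.25,3],
    [0.15,-0.25,7],
    [0.15,-0.25,11],
    [0.15,-0.25,14],
    [0.15,-0.25,16],
    [0.15,-0.25,17],
    [0.15,-0.25,17.7],
    [0.15,-0.25,17.7]
  ],
  "jaw": [100,100,100,100,100,100,100,100]
}}

```text
time_s: 3.15
eef_pos: [0.457, -0.2338, 0.0684]
eef_rot: [0.0, -0.0, 1.0, -0.0]
wrist_force: [0.3, 0.3, 0.2]
opening: 1.001
grasp_force: 0.0
```

Call:
{"method": "send_rows", "body": {
  "dr": [
    [0,0,0],
    [0,0,0],
    [0,0,0],
    [0,0,0],
    [0,0,0],
    [0,0,0],
    [0,0,0],
    [0,0,0]
  ],
  "xyz": [
    [0,0,0],
    [0,0,0],
    [0,0,0],
    [0,0,0],
    [0,0,0],
    [0,0,0],
    [0,0,0],
    [0,0,0]
  ],
  "jaw": [60,40,30,20,15,15,15,15]
}}

```text
time_s: 4.15
eef_pos: [0.4571, -0.234, 0.0686]
eef_rot: [0.0, 0.0, 1.0, 0.0]
wrist_force: [-1.0, 3.2, 6.8]
opening: 0.312
grasp_force: 58.7
```

Call:
{"method": "send_rows", "body": {
  "dr": [
    [0,0,0],
    [0,0,0],
    [0,0,0],
    [0,0,0],
    [0,0,0],
    [0,0,0],
    [0,0,0],
    [0,0,0]
  ],
  "xyz": [
    [0,0,-2],
    [0,0,-5],
    [0,0,-8],
    [-1,2,-9],
    [-2,6,-9],
    [-3,10,-9],
    [-4,14,-9],
    [-5.5,18,-9]
  ],
  "jaw": [15,15,15,15,15,15,15,15]
}}

```text
time_s: 5.15
eef_pos: [0.511, -0.0527, 0.1569]
eef_rot: [-0.001, 0.0, 1.0, 0.0]
wrist_force: [0.8, -0.6, -4.5]
opening: 0.308
grasp_force: 59.9
```

Call:
{"method": "send_rows", "body": {
  "dr": [
    [0,0,0],
    [0,0,0],
    [0,0,0],
    [0,0,0],
    [0,0,0],
    [0,0,0],
    [0,0,0],
    [0,0,0]
  ],
  "xyz": [
    [-1,4,0],
    [-2,8,0],
    [-3,11,0],
    [-4,14,0],
    [-4.55,15.5,0],
    [-4.55,15.5,0],
    [-4.55,15.5,0],
    [-4.55,15.5,0]
  ],
  "jaw": [15,15,15,15,15,15,15,15]
}}

```text
time_s: 6.15
eef_pos: [0.5572, 0.1, 0.158]
eef_rot: [-0.0, 0.001, 1.0, -0.0]
wrist_force: [-0.2, -0.0, -5.1]
opening: 0.317
grasp_force: 60.2
```

Run:
```python
from h import *
o=ctrl.get_obs();print(o['eef_pos'],o['eef_rot'].round(4),o['wrist_force'].round(1),o['torque'].round(2))
a=ctrl.camera("scene");b=ctrl.camera("side")
f=lambda im,x,y:cv2.resize(im[y:y+150,x:x+130],(390,450),interpolation=cv2.INTER_CUBIC)
cv2.imwrite('pics/c2.png',np.hstack([f(a,285,130),f(b,270,100)])[:,:,::-1])
```

```text
[0.55719035 0.09995034 0.15802202] [-2.e-04  7.e-04  1.e+00 -2.e-04] [-0.2 -0.  -5.1] [-0.04 -0.02  0.04]
```

View pics/c2.png

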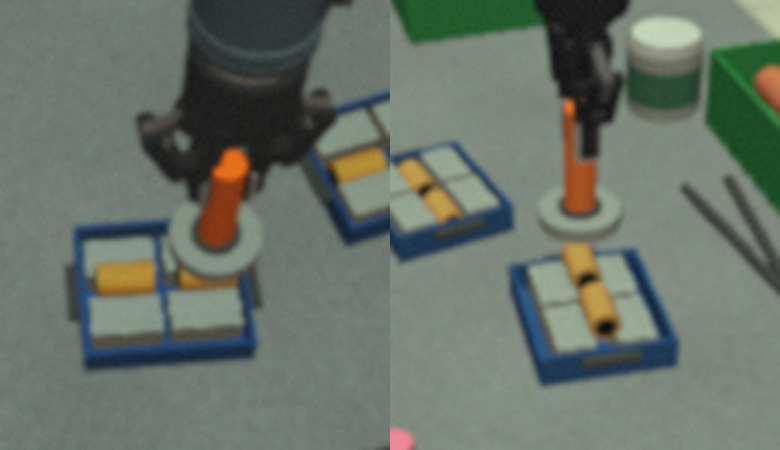

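The foot hangs upright and over tube a: foot at (215,240) in the left crop and tube at (208,275), which matches the 9 cm height difference. I'll press gradually.

Call:
{"method": "send_rows", "body": {
  "dr": [
    [0,0,0],
    [0,0,0],
    [0,0,0],
    [0,0,0],
    [0,0,0],
    [0,0,0],
    [0,0,0],
    [0,0,0]
  ],
  "xyz": [
    [0,0.1,1],
    [0,0.1,2],
    [0,0.1,2.8],
    [0,0.1,3.2],
    [0,0.1,3.4],
    [0,0.1,3.6],
    [0,0.1,3.8],
    [0,0.1,4]
  ],
  "jaw": [15,15,15,15,15,15,15,15]
}}

```text
time_s: 7.25
eef_pos: [0.5573, 0.102, 0.1178]
eef_rot: [-0.0, 0.0, 1.0, 0.0]
wrist_force: [0.6, -0.6, -4.5]
opening: 0.314
grasp_force: 60.7
```

Call:
{"method": "send_rows", "body": {
  "dr": [
    [0,0,0],
    [0,0,0],
    [0,0,0],
    [0,0,0],
    [0,0,0],
    [0,0,0],
    [0,0,0],
    [0,0,0]
  ],
  "xyz": [
    [0,0,0.2],
    [0,0,0.4],
    [0,0,0.6],
    [0,0,0.8],
    [0,0,0.9],
    [0,0,1.0],
    [0,0,1.1],
    [0,0,1.2]
  ],
  "jaw": [15,15,15,15,15,15,15,15]
}}

```text
time_s: 8.25
eef_pos: [0.5575, 0.102, 0.1062]
eef_rot: [0.0, 0.0, 1.0, -0.0]
wrist_force: [-0.4, 0.5, -6.0]
opening: 0.312
grasp_force: 60.6
```

Run:
```python
from h import *
o=ctrl.get_obs();print(o['eef_pos'],o['eef_rot'].round(4),o['wrist_force'].round(1),o['torque'].round(2))
```

```text
[0.55747801 0.10195762 0.10620274] [ 1.e-04  1.e-04  1.e+00 -0.e+00] [-0.4  0.5 -6. ] [ 0.02  0.04 -0.02]
```

Run:
```python
from h import *
a=ctrl.camera("scene");b=ctrl.camera("side")
f=lambda im,x,y:cv2.resize(im[y:y+150,x:x+130],(390,450),interpolation=cv2.INTER_CUBIC)
cv2.imwrite('pics/c3.png',np.hstack([f(a,285,130),f(b,270,100)])[:,:,::-1])
```

```text
(no output)
```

View pics/c3.png

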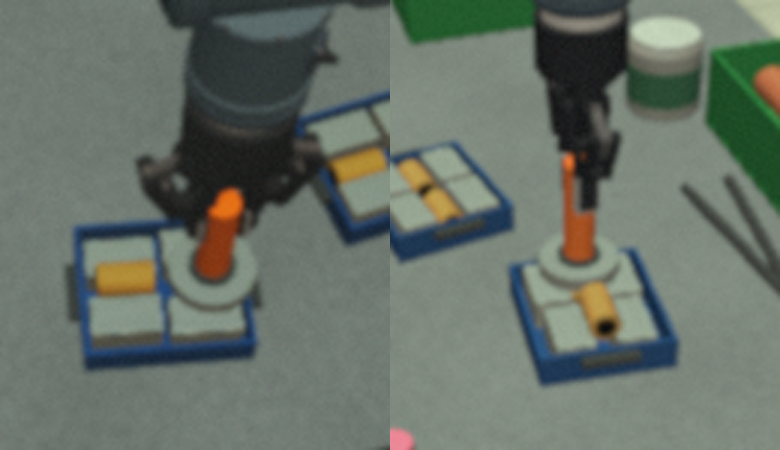

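The foot is centred over the tube and nearly at block level, and tube b is untouched. I'll continue down until the force rises.

Call:
{"method": "send_rows", "body": {
  "dr": [
    [0,0,0],
    [0,0,0],
    [0,0,0],
    [0,0,0],
    [0,0,0],
    [0,0,0],
    [0,0,0],
    [0,0,0]
  ],
  "xyz": [
    [0,0,0.1],
    [0,0,0.2],
    [0,0,0.3],
    [0,0,0.35],
    [0,0,0.4],
    [0,0,0.45],
    [0,0,0.5],
    [0,0,0.5]
  ],
  "jaw": [15,15,15,15,15,15,15,15]
}}

```text
time_s: 9.35
eef_pos: [0.5573, 0.1019, 0.1011]
eef_rot: [-0.0, 0.0, 1.0, 0.0]
wrist_force: [0.3, 0.2, -4.0]
opening: 0.314
grasp_force: 60.6
```

Call:
{"method": "send_rows", "body": {
  "dr": [
    [0,0,0],
    [0,0,0],
    [0,0,0],
    [0,0,0],
    [0,0,0],
    [0,0,0],
    [0,0,0],
    [0,0,0]
  ],
  "xyz": [
    [0,0,0.03],
    [0,0,0.06],
    [0,0,0.08],
    [0,0,0.1],
    [0,0,0.1],
    [0,0,0.1],
    [0,0,0.1],
    [0,0,0.1]
  ],
  "jaw": [15,15,15,15,15,15,15,15]
}}

```text
time_s: 10.35
eef_pos: [0.5576, 0.102, 0.1006]
eef_rot: [0.0, 0.0, 1.0, 0.0]
wrist_force: [-2.4, 1.3, 2.1]
opening: 0.311
grasp_force: 60.8
```

Call:
{"method": "send_rows", "body": {
  "dr": [
    [0,0,0],
    [0,0,0],
    [0,0,0],
    [0,0,0],
    [0,0,0],
    [0,0,0],
    [0,0,0],
    [0,0,0]
  ],
  "xyz": [
    [0,0,0.03],
    [0,0,0.06],
    [0,0,0.08],
    [0,0,0.1],
    [0,0,0.1],
    [0,0,0.1],
    [0,0,0.1],
    [0,0,0.1]
  ],
  "jaw": [15,15,15,15,15,15,15,15]
}}

```text
time_s: 11.35
eef_pos: [0.558, 0.1021, 0.1005]
eef_rot: [0.001, 0.0, 1.0, 0.0]
wrist_force: [-4.6, 1.7, 8.7]
opening: 0.31
grasp_force: 61.5
```

Call:
{"method": "send_rows", "body": {
  "dr": [
    [0,0,0],
    [0,0,0],
    [0,0,0],
    [0,0,0],
    [0,0,0],
    [0,0,0],
    [0,0,0],
    [0,0,0]
  ],
  "xyz": [
    [0,0,-1],
    [0,0,-2.5],
    [0,0,-4.5],
    [0.2,-2,-5.5],
    [0.4,-4,-5.5],
    [0.6,-6,-5.5],
    [0.6,-7,-5.5],
    [0.6,-7,-5.5]
  ],
  "jaw": [15,15,15,15,15,15,15,15]
}}

```text
time_s: 12.35
eef_pos: [0.5512, 0.0309, 0.1537]
eef_rot: [-0.0, 0.001, 1.0, 0.0]
wrist_force: [-0.1, 0.0, -5.2]
opening: 0.313
grasp_force: 60.2
```

Run:
```python
from h import *
o=ctrl.get_obs();print(o['eef_pos'],o['eef_rot'].round(4),o['wrist_force'].round(1),o['torque'].round(2))
a=ctrl.camera("scene");b=ctrl.camera("side")
f=lambda im,x,y:cv2.resize(im[y:y+150,x:x+130],(390,450),interpolation=cv2.INTER_CUBIC)
cv2.imwrite('pics/c4.png',np.hstack([f(a,285,130),f(b,270,100)])[:,:,::-1])
```

```text
[0.55117575 0.03088281 0.15369589] [-4.e-04  1.e-03  1.e+00  1.e-04] [-0.1  0.  -5.2] [ 0.02 -0.03  0.06]
```

View pics/c4.png

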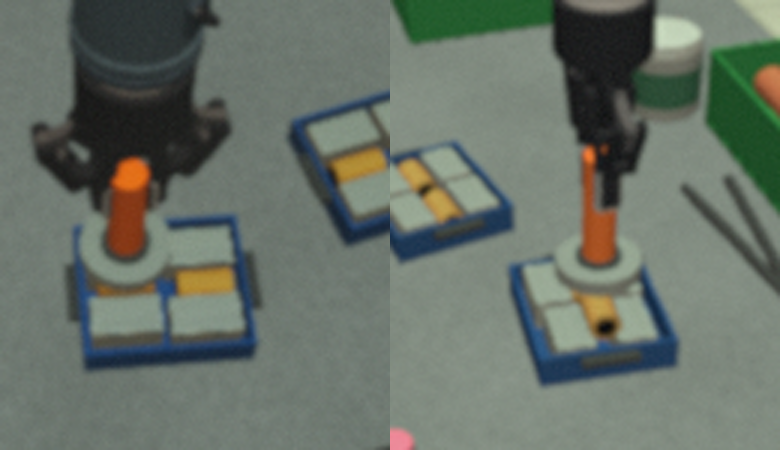

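Tube a at (205,281) now lies level in the groove and the foot is over tube b. I'll press b the same way.

Call:
{"method": "send_rows", "body": {
  "dr": [
    [0,0,0],
    [0,0,0],
    [0,0,0],
    [0,0,0],
    [0,0,0],
    [0,0,0],
    [0,0,0],
    [0,0,0]
  ],
  "xyz": [
    [-0.1,0.1,0.7],
    [-0.1,0.1,1.4],
    [-0.1,0.1,2.1],
    [-0.1,0.1,2.5],
    [-0.1,0.1,2.8],
    [-0.1,0.1,3.1],
    [-0.1,0.1,3.4],
    [-0.1,0.1,3.6]
  ],
  "jaw": [15,15,15,15,15,15,15,15]
}}

```text
time_s: 13.45
eef_pos: [0.5525, 0.0329, 0.1181]
eef_rot: [0.0, 0.0, 1.0, -0.0]
wrist_force: [0.2, 0.1, -4.3]
opening: 0.309
grasp_force: 60.6
```

Call:
{"method": "send_rows", "body": {
  "dr": [
    [0,0,0],
    [0,0,0],
    [0,0,0],
    [0,0,0],
    [0,0,0],
    [0,0,0],
    [0,0,0],
    [0,0,0]
  ],
  "xyz": [
    [0,0,0.2],
    [0,0,0.4],
    [0,0,0.6],
    [0,0,0.8],
    [0,0,1.0],
    [0,0,1.2],
    [0,0,1.4],
    [0,0,1.55]
  ],
  "jaw": [15,15,15,15,15,15,15,15]
}}

```text
time_s: 14.45
eef_pos: [0.5524, 0.0329, 0.1026]
eef_rot: [-0.0, 0.0, 1.0, 0.0]
wrist_force: [-0.3, -0.4, -4.6]
opening: 0.314
grasp_force: 60.5
```

Call:
{"method": "send_rows", "body": {
  "dr": [
    [0,0,0],
    [0,0,0],
    [0,0,0],
    [0,0,0],
    [0,0,0],
    [0,0,0],
    [0,0,0],
    [0,0,0]
  ],
  "xyz": [
    [0,0,0.05],
    [0,0,0.1],
    [0,0,0.15],
    [0,0,0.2],
    [0,0,0.2],
    [0,0,0.2],
    [0,0,0.2],
    [0,0,0.2]
  ],
  "jaw": [15,15,15,15,15,15,15,15]
}}

```text
time_s: 15.45
eef_pos: [0.5524, 0.0329, 0.1007]
eef_rot: [0.0, 0.0, 1.0, -0.0]
wrist_force: [-0.6, -0.9, -5.2]
opening: 0.313
grasp_force: 60.2
```

Call:
{"method": "send_rows", "body": {
  "dr": [
    [0,0,0],
    [0,0,0],
    [0,0,0],
    [0,0,0],
    [0,0,0],
    [0,0,0],
    [0,0,0],
    [0,0,0]
  ],
  "xyz": [
    [0,0,0.05],
    [0,0,0.1],
    [0,0,0.13],
    [0,0,0.16],
    [0,0,0.16],
    [0,0,0.16],
    [0,0,0.16],
    [0,0,0.16]
  ],
  "jaw": [15,15,15,15,15,15,15,15]
}}

```text
time_s: 16.45
eef_pos: [0.5531, 0.0329, 0.1005]
eef_rot: [0.001, -0.0, 1.0, -0.0]
wrist_force: [-3.4, 1.1, 8.4]
opening: 0.312
grasp_force: 61.4
```

Call:
{"method": "send_rows", "body": {
  "dr": [
    [0,0,0],
    [0,0,0],
    [0,0,0],
    [0,0,0],
    [0,0,0],
    [0,0,0],
    [0,0,0],
    [0,0,0]
  ],
  "xyz": [
    [0,0,-1],
    [0,0,-3],
    [0,0,-5],
    [2,-4,-5],
    [4,-8,-5],
    [6,-12,-5],
    [8.3,-16,-5],
    [8.3,-16,-5]
  ],
  "jaw": [15,15,15,15,15,15,15,15]
}}

```text
time_s: 17.45
eef_pos: [0.4681, -0.1294, 0.1491]
eef_rot: [-0.0, 0.002, 1.0, -0.0]
wrist_force: [0.1, -0.1, -4.3]
opening: 0.31
grasp_force: 61.0
```

Run:
```python
from h import *
o=ctrl.get_obs();print(o['eef_pos'],o['eef_rot'].round(4),o['wrist_force'].round(1))
a=ctrl.camera("scene");b=ctrl.camera("side")
f=lambda im,x,y:cv2.resize(im[y:y+150,x:x+130],(390,450),interpolation=cv2.INTER_CUBIC)
cv2.imwrite('pics/c5.png',np.hstack([f(a,250,130),f(b,270,140)])[:,:,::-1])
```

```text
[ 0.46811504 -0.12942514  0.14908219] [-2.0e-04  2.2e-03  1.0e+00 -4.0e-04] [ 0.1 -0.1 -4.3]
```

View pics/c5.png

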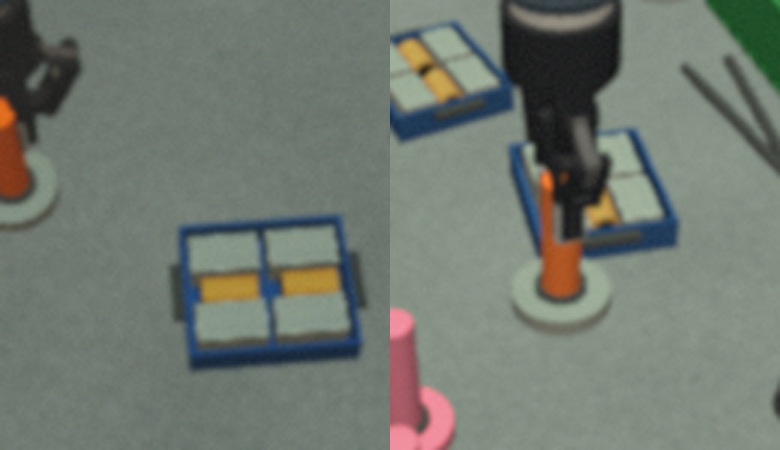

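Both tubes, at (230,289) and (310,281), lie level in the groove, and the bench under the tamper is clear. I'll set it down.

Call:
{"method": "send_rows", "body": {
  "dr": [
    [0,0,0],
    [0,0,0],
    [0,0,0],
    [0,0,0],
    [0,0,0],
    [0,0,0],
    [0,0,0],
    [0,0,0]
  ],
  "xyz": [
    [0,0,2],
    [0,0,4],
    [0,0,6],
    [0,0,7],
    [0,0,7.5],
    [0,0,7.8],
    [0,0,7.9],
    [0,0,7.95]
  ],
  "jaw": [15,15,15,15,15,15,15,15]
}}

```text
time_s: 18.55
eef_pos: [0.4697, -0.1272, 0.07]
eef_rot: [0.0, 0.0, 1.0, -0.0]
wrist_force: [0.1, -0.5, -5.0]
opening: 0.312
grasp_force: 61.1
```

Call:
{"method": "send_rows", "body": {
  "dr": [
    [0,0,0],
    [0,0,0],
    [0,0,0],
    [0,0,0],
    [0,0,0],
    [0,0,0],
    [0,0,0],
    [0,0,0]
  ],
  "xyz": [
    [0,0,0.03],
    [0,0,0.06],
    [0,0,0.08],
    [0,0,0.1],
    [0,0,0.12],
    [0,0,0.12],
    [0,0,0.12],
    [0,0,0.12]
  ],
  "jaw": [15,15,15,15,15,15,15,15]
}}

```text
time_s: 19.55
eef_pos: [0.4695, -0.1271, 0.0688]
eef_rot: [0.0, 0.0, 1.0, -0.0]
wrist_force: [-4.5, 1.0, 6.2]
opening: 0.314
grasp_force: 62.0
```

Contact is made, so I'll release slowly, then rise.

Call:
{"method": "send_rows", "body": {
  "dr": [
    [0,0,0],
    [0,0,0],
    [0,0,0],
    [0,0,0],
    [0,0,0],
    [0,0,0],
    [0,0,0],
    [0,0,0]
  ],
  "xyz": [
    [0,0,-0.03],
    [0,0,-0.03],
    [0,0,-0.03],
    [0,0,-0.03],
    [0,0,-0.03],
    [0,0,-0.03],
    [0,0,-0.03],
    [0,0,-0.03]
  ],
  "jaw": [31,35,45,60,80,100,100,100]
}}

```text
time_s: 20.55
eef_pos: [0.4694, -0.127, 0.0687]
eef_rot: [0.0, 0.0, 1.0, -0.0]
wrist_force: [0.3, -0.3, 0.2]
opening: 1.001
grasp_force: 0.0
```

Call:
{"method": "send_rows", "body": {
  "dr": [
    [0,0,0],
    [0,0,0],
    [0,0,0],
    [0,0,0],
    [0,0,0],
    [0,0,0],
    [0,0,0],
    [0,0,0]
  ],
  "xyz": [
    [0,0,-1],
    [0,0,-3],
    [0,0,-6],
    [0,0,-10],
    [0,0,-14],
    [0,0,-16],
    [0,0,-16],
    [0,0,-16]
  ],
  "jaw": [100,100,100,100,100,100,100,100]
}}

```text
time_s: 21.55
eef_pos: [0.4688, -0.1268, 0.2279]
eef_rot: [-0.001, 0.0, 1.0, 0.0]
wrist_force: [-0.4, -0.7, 0.0]
opening: 1.001
grasp_force: 0.0
```

Run:
```python
from h import *
a=ctrl.camera("wrist");b=ctrl.camera("side")
cv2.imwrite('pics/c6.png',np.hstack([cv2.resize(a,(400,250)),cv2.resize(b[130:330,230:460],(288,250))])[:,:,::-1])
```

```text
(no output)
```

View pics/c6.png

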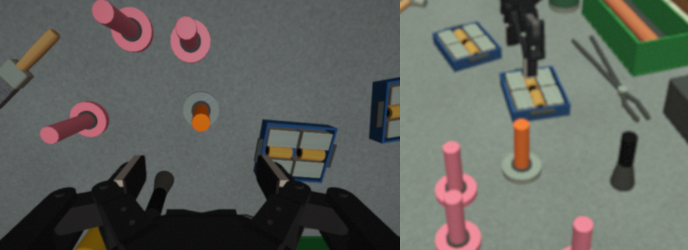

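The tamper stands upright and free at (201,115), and both tube ends, at (280,153) and (312,155), are level.

```bash
python3 -c "
from bench import ctrl
print(ctrl.hand_in())"
```

```text
the job is handed in; nothing more can be done
None
```

Both tube ends are pressed level with the blocks using only the tamper, which stands upright and released on the bench; the job was handed in after about 22 s of the 48 s allowed.

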